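Load and close a dowelled stamping set

ROBOT

A 6-joint arm with a two-finger parallel gripper is mounted at the origin on a cart in front of the work surface, level with it; the furniture and walls round the work are solid. World frame = base frame: x ahead of the robot, y to its left, z up, the work surface at z = 0. Lengths are in m, angles in rad, forces in N, time in s.
With the tool pointing down it reaches from about 0.275 to 0.825 m from the base axis. Payload 4.9 kg.
Tool frame: the origin (TCP) lies midway between the tips of the shut fingers; the grasp point (between the pads) lies 19 mm behind it (grip_point_offset is the distance from the TCP to the grasp point, in m); z points along the fingers, y is the line along which they close (so a half turn about z gives the same grasp; the last joint's range is limited). The gripper opens to 85 mm and grips with 20 to 120 N. Pads are 22 mm wide; open, the fingers measure 114 mm over their backs; the gripper's body (76 mm by 85 mm) begins 54 mm behind the grasp point. The pads swing forward as they close: fully open they stand 13 mm farther back than shut.
Start: joints at [-1.4, 0.326, -0.193, 1.052, 0, 1.437], TCP at [0.165, -0.525, 0.231] pointing down, gripper open.
Joint ranges: [-2.65, 2.65], [-0.97, 1.79], [-1.3, 1.35], [-1.93, 2.1], [-1.47, 1.37], [-3.14, 3.14]. Speed limits (rad/s): [2.57, 2.57, 3.14, 3.14, 3.14, 3.14].

INTERFACE

Orientations are given as a rotation vector (axis times angle).
In Python, from cell import * gives the robot as it stands. Calls block until the motion is done:
- movep(position, orientation): joint-space move of the TCP to a pose.
- move_l(position, velocity=0.15, rot=None, until_force=None): straight line of the TCP; rot=None keeps the orientation; velocity is the mean speed in m/s. With until_force (N) it stops when the force on the tool has changed by that much, and returns True; else False.
- set_joints(angles): joint-space move.
- let_go() and grab(newtons=None): open the fingers fully, or close them until they stop; newtons is the grip in N (None keeps the last).
- sleep(seconds).
- ik(position, orientation): joint angles nearest the present ones, or None.
- get_state(): the state.
- grab_frame(name): name is "scene" or "top" or "wrist"; returns a dict with "img" (480x640x3 uint8, red, green, blue), "fx", "fy", "cx", "cy" (pixels), "cam_to_world" (4x4, takes a point from camera to world coordinates); the wrist camera has in their place "T_tool_cam" (4x4, takes a point from camera to tool coordinates, whose origin is the TCP and whose axes are the flange's). Camera axes: x right, y down, z forward; pixel columns grow to the right and rows downward; lengths in m; the calibration is good to about 2 mm. A picture is of the moment at which its call begins: read the wrist's pose just before it. There is no depth.
A pose or a line that the arm cannot do raises MotionError and nothing moves.
- sign_off(): hands the job in; it is judged then, once.
Trained networks look in the newest picture that a camera, given by its name, has taken for a name from the list of things; names that differ only in an ending like _2 or _b are one class to them, and where a whole thing is asked for, a point or a joint stands for the part that bears it (a point fixed in the world has none). Each returns a list of dicts, best first, with "score" (0 to 1); they miss things now and then, are a little off and sometimes report something else, mostly with a low value. They report only what shows in the picture. A call takes as long as a camera call. They do not tell look-alikes from the thing itself.
- spot_in(camera, name): "centre" ([column, row] in pixels, amid what is visible of it).
- silhouettes(camera, name): "mask" (480x640 bool, what is visible of it) and "centre" ([column, row] in pixels, amid what is visible of it).
- tip_of(camera, name): "centre" ([column, row] in pixels: a listed point, or the origin of a listed thing).
The state is a dict: "clock": time; "q": joint angles; "joint_velocities": joint speeds; "tau": joint torques, N m; "position": TCP position; "eef_rot": TCP orientation; "contact_force": force on the tool from outside, world axes, zero at the start; "wrist_torque": the same for the moment, N m; "finger_gap": opening from 0.0 (shut) to 1.0 (fully open); "grasp_force": force on a finger pad.
Only numpy, scipy, OpenCV 4.12 (cv2) and the standard library are available. Lean on these libraries where they do the work, as an engineer would, in place of code of your own. Each camera call takes 0.05 s, during which the arm holds its last target. There are 200 camera calls.

TASK

Load the little stamping set: lay the wide die disc centred on the round seat of the lower plate and let go, then lay the smaller punch disc centred on top of it and let go. Then fit the upper plate over the two dowels, either way round, and push it down until it sits flat on the punch disc. Finish while still pressing the set closed from above, firmly, with about 15 to 25 N, without letting go, and leave the loupe, slip stone and wax tablet where they are.

Things in the scene. Friction and masses are not known exactly. Their poses are not given: they have to be found in the camera images.
- lower_plate: Steel lower plate of the stamping set, fixed to the bench: 140 mm along its x, 70 mm along its y, 18 mm thick, with a round seat (46 mm diameter, raised 3 mm) in the middle of its top and two upright dowels on its x axis, 47 mm either side of the centre. Origin: centre of the underside, on the bench; z up.
- seat (a point): Centre of the top of the round seat on the lower plate, 21 mm above the bench; axes as the lower plate. The die disc goes here.
- dowel_far (a point): Tip of the dowel on the lower plate's +x side. Dowels are 10 mm in diameter and stand 40 mm above the plate's top (tip 58 mm above the bench); the uppermost 8 mm taper to a point 3.6 mm wide.
- dowel_near (a point): Tip of the same kind of dowel on the lower plate's -x side.
- upper_plate: Loose steel plate flat on the bench, 0.3 to 0.5 kg: 130 mm along its x, 64 along y, 16 thick, two through holes 12.5 mm wide on its x axis, 47 mm either side of the centre. On top in the middle a flat-sided shank to grip by, 44 mm along x, 24 along y, 32 tall. Origin: centre of the underside; z up. Works either way round. Closed on both discs, its underside is 20 mm above the seat.
- shank_top (a point): Centre of the top of the upper plate's shank, 48 mm above its underside.
- die_disc: Loose steel disc, the wider and thinner: 46 mm diameter, 8 mm thick, about 0.1 kg, lying on the bench. Origin: centre of the underside; z up.
- punch_disc: Loose steel disc, the smaller and thicker: 36 mm diameter, 12 mm thick, about 0.09 kg, lying on the bench. Origin: centre of the underside; z up.
- loupe: Bystander: black eye loupe, 34 mm across and tall, origin at its underside. Leave alone.
- slip_stone: Bystander: small dark grey stone block 28x50x15 mm, origin at its underside. Leave alone.
- wax_tablet: Bystander: small flat beige tablet 22x60x9 mm, origin at its underside. Leave alone.
Not all that is in view belongs to the job. What is shaped like the die_disc but red is not meant. What is shaped like the punch_disc but blue or turquoise is not meant.

How it is judged:
On the way, in this order (a step that is already met when the one before it is completed fails the run):
1. the die disc lies flat and centred on the seat, released (horizontal distance between die_disc and seat below 0.006 m and z of die_disc in the frame of seat between -0.0025 and 0.002 m and angle between die_disc's own z axis and vertical below 0.06 rad and contact force between the fingers and die_disc below 0.1 N and linear speed of die_disc below 0.02 m/s), for 0.2 s.
2. the punch disc lies flat and centred on the die disc, released (horizontal distance between each of die_disc, punch_disc and seat below 0.006 m and z of die_disc in the frame of seat between -0.0025 and 0.002 m and angle between each of die_disc, punch_disc's own z axis and vertical below 0.06 rad and z of punch_disc in the frame of seat between 0.0055 and 0.01 m and contact force between the fingers and punch_disc below 0.1 N and linear speed of punch_disc below 0.02 m/s), for 0.2 s.
3. the upper plate sits on the dowels, flat on the punch disc, and is pressed down (horizontal distance between each of die_disc, punch_disc and seat below 0.006 m and z of die_disc in the frame of seat between -0.0025 and 0.002 m and angle between each of die_disc, punch_disc, upper_plate's own z axis and vertical below 0.06 rad and z of punch_disc in the frame of seat between 0.0055 and 0.01 m and horizontal distance between upper_plate and seat below 0.003 m and z of upper_plate in the frame of seat between 0.0175 and 0.022 m and angle between the x axis of upper_plate and the x axis of lower_plate, either way round below 0.05 rad and contact force between upper_plate and punch_disc above 9 N and contact force between the fingers and upper_plate above 3 N), for 0.2 s.
At the end, for the whole second after the job is handed in: Discs flat on the seat, die below punch, centres within 6 mm of the seat's; upper plate on both dowels flat on the punch disc (centre within 3 mm, underside 17.5-22 mm above the seat, tilt < 0.06 rad, axes within 0.05 rad), still, pushed by the fingers, pressing the punch disc with over 9 N (all of step 3 and linear speed of upper_plate below 0.01 m/s); the arm keeps its last pose, push and grip.
It fails at once if a bystander (loupe, slip stone, wax tablet) is moved more than 20 mm (distance of any of loupe, slip_stone, wax_tablet from where it was at the start of the episode above 0.02 m).
It also fails if it takes over 72 s, if anything falls off the work surface, if the arm or the gripper's body presses on something with over 40 N, if the wrist force passes 120 N, or if a joint passes its speed limit or range.

## Working session

There is one attempt and no reset: what is moved stays moved. The work goes in short steps, each a Python script; the robot and the scene stay as the last script left them, time stands still between calls to the robot, and variables do not carry over. Pictures are saved under pics/ and viewed, at most 10 in all, crops included, and the job is handed in when it is done.

```bash
mkdir -p pics; ls; python3 - <<'E'
from cell import *
import cv2, numpy as np
ims=[]
for c in ["scene","top"]:
    f=grab_frame(c); cv2.imwrite(f"pics/{c}0.png",f["img"][:,:,::-1])
    print(c,f["fx"],f["cx"],f["cy"],np.round(f["cam_to_world"],3).tolist())
    for n in ["lower_plate","dowel_far","dowel_near","seat","upper_plate","shank_top","die_disc","punch_disc","loupe","slip_stone","wax_tablet"]:
        print(n,[(np.round(d["centre"]).tolist(),round(d["score"],2)) for d in tip_of(c,n)][:4])
print(get_state())
E
```

```text
pics
scene 578.2028821742072 314.54043532049815 240.38907319857893 [[0.88, -0.36, 0.31, 0.185], [-0.475, -0.659, 0.584, -0.918], [-0.006, -0.661, -0.751, 1.003], [0.0, 0.0, 0.0, 1.0]]
lower_plate [([245.0, 194.0], 0.67)]
dowel_far [([260.0, 170.0], 0.83)]
dowel_near [([225.0, 182.0], 0.83)]
seat [([245.0, 187.0], 0.91)]
upper_plate [([271.0, 242.0], 0.75)]
shank_top []
die_disc [([324.0, 290.0], 0.82), ([392.0, 378.0], 0.8), ([365.0, 308.0], 0.56)]
punch_disc [([297.0, 321.0], 0.68), ([325.0, 351.0], 0.67), ([290.0, 291.0], 0.56), ([387.0, 264.0], 0.16)]
loupe [([348.0, 236.0], 0.49), ([226.0, 183.0], 0.29)]
slip_stone [([324.0, 206.0], 0.59)]
wax_tablet [([390.0, 263.0], 0.71), ([247.0, 187.0], 0.23)]
top 458.023163355888 314.630633682972 239.49629213715593 [[-0.007, -0.987, 0.163, 0.437], [-1.0, 0.01, 0.02, -0.199], [-0.022, -0.163, -0.986, 0.892], [0.0, 0.0, 0.0, 1.0]]
lower_plate [([188.0, 271.0], 0.61)]
dowel_far [([175.0, 243.0], 0.74)]
dowel_near [([252.0, 202.0], 0.39)]
seat [([182.0, 271.0], 0.85)]
upper_plate [([274.0, 278.0], 0.7)]
shank_top [([267.0, 276.0], 0.57)]
die_di
[... 231 characters left out ...]
], 0.51)]
{'clock': 1.2, 'q': array([-1.40020058e+00,  3.26225075e-01, -1.92618505e-01,  1.05200646e+00,
       -1.26642316e-06,  1.43655988e+00]), 'joint_velocities': array([-0.00090015,  0.00080482,  0.000492  , -0.0011572 , -0.00115325,
       -0.00262388]), 'tau': array([-3.79238663e-04, -4.43333995e+01,  2.62757921e+01,  9.80485565e-04,
       -1.64793496e-04, -6.96292901e-06]), 'position': array([ 0.165065  , -0.5246483 ,  0.23126013]), 'eef_rot': array([-3.10511953e+00, -4.76969359e-01,  3.52280357e-06]), 'contact_force': array([ 0.90122932, -0.7130842 ,  0.1894917 ]), 'wrist_torque': array([-0.00521692, -0.01394371, -0.01259366]), 'grasp_force': 0.0, 'finger_gap': 1.0004177423454637}
```

View pics/scene0.png

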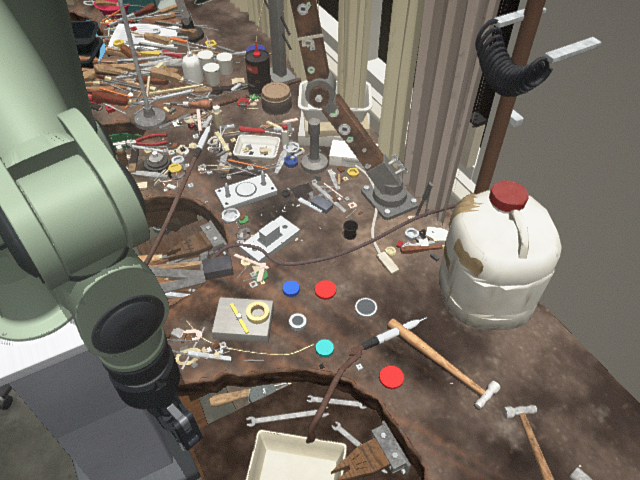

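View pics/top0.png

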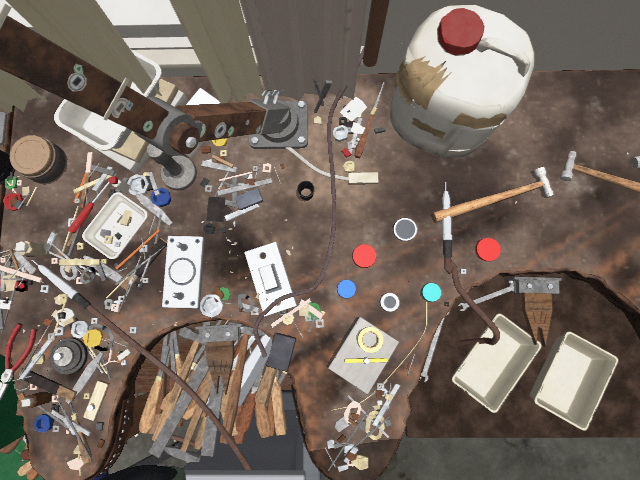

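Scene view: the lower plate is at (245,187), the upper plate at (271,240), with discs in the foreground. In the top view the die_disc candidates are grey (404,230), red (364,256) and red (488,250). The grey one at (404,230) fits, being steel and not red. The punch_disc candidates are grey (390,302), blue (346,289) and turquoise (431,292). The grey one at (390,302) fits, being neither blue nor turquoise.

I'll triangulate these roughly and confirm with a wrist close-up.

```bash
cat > h.py <<'E'
from cell import *
import numpy as np, cv2
from scipy.spatial.transform import Rotation as R
def shot(c):
    s=get_state(); f=grab_frame(c)
    if c=="wrist":
        T=np.eye(4); T[:3,:3]=R.from_rotvec(s["eef_rot"]).as_matrix(); T[:3,3]=s["position"]
        f["T"]=T@f["T_tool_cam"]
    else: f["T"]=np.array(f["cam_to_world"])
    return f
def ray(f,uv):
    d=f["T"][:3,:3]@np.array([(uv[0]-f["cx"])/f["fx"],(uv[1]-f["cy"])/f["fy"],1]); return f["T"][:3,3],d/np.linalg.norm(d)
def at_z(f,uv,z):
    o,d=ray(f,uv); return o+d*(z-o[2])/d[2]
def proj(f,p):
    q=np.linalg.inv(f["T"])@np.append(p,1); return np.array([f["fx"]*q[0]/q[2]+f["cx"],f["fy"]*q[1]/q[2]+f["cy"]])
def tri(obs):
    A=np.zeros((3,3));b=np.zeros(3);rs=[ray(f,u) for f,u in obs]
    for o,d in rs:
        M=np.eye(3)-np.outer(d,d);A+=M;b+=M@o
    p=np.linalg.solve(A,b); return p,max(np.linalg.norm((np.eye(3)-np.outer(d,d))@(p-o)) for o,d in rs)
def down(yaw): # tool z down, tool y (closing line) at yaw from world y
    return (R.from_euler('z',yaw)*R.from_rotvec([np.pi,0,0])).as_rotvec()
E
python3 - <<'E'
from h import *
s=shot("scene");t=shot("top")
P=dict(seat=((245,187),(182,271)),die=((366,307),(404,230)),punch=((297,321),(390,302)),upper=((271,242),(274,278)),dfar=((260,170),(175,243)),loupe=((348,236),(306,192)),wax=((390,263),(361,180)))
for k,(a,b) in P.items(): print(k,*[np.round(x,4) for x in tri([(s,a),(t,b)])],at_z(t,b,0.01).round(3))
f=shot("wrist"); print(np.round(f["T_tool_cam"],3).tolist(),f["fx"],f["fy"],f["cx"],f["cy"])
mid=[0.39,-0.37,0.26]
for yaw in np.arange(-3.1,3.2,.4):
    print(round(yaw,1), ik(mid,down(yaw)) is not None, end=' ')
E
```

```text
seat [0.5202 0.0705 0.0315] 0.0009 [0.523 0.077 0.01 ]
die [ 0.6016 -0.3568  0.0052] 0.0012 [ 0.6   -0.356  0.01 ]
punch [ 0.4597 -0.3232  0.0118] 0.0009 [ 0.461 -0.324  0.01 ]
upper [ 0.507  -0.1016  0.0078] 0.0013 [ 0.508 -0.102  0.01 ]
dfar [0.5676 0.0766 0.062 ] 0.0026 [0.578 0.093 0.01 ]
loupe [ 0.678  -0.1632 -0.0015] 0.0036 [ 0.678 -0.165  0.01 ]
wax [ 0.7103 -0.2768 -0.002 ] 0.005 [ 0.702 -0.274  0.01 ]
[[0.0, -0.952, -0.305, 0.078], [1.0, 0.0, -0.0, -0.0], [0.0, -0.305, 0.952, -0.143], [0.0, 0.0, 0.0, 1.0]] 341.8247046245834 341.8247046245834 322.1309127696322 238.63472171974317
-3.1 True -2.7 True -2.3 True -1.9 True -1.5 True -1.1 True -0.7 True -0.3 True 0.1 True 0.5 True 0.9 True 1.3 True 1.7 True 2.1 True 2.5 True 2.9 True
```

```bash
cat > look.py <<'E'
from h import *
import sys
def look(poses,names,near=None,save=None):
    """names: {name: rough xyz}; pick detections near rough projection in each view"""
    obs={n:[] for n in names}
    for i,(p,yaw) in enumerate(poses):
        movep(p,down(yaw)); sleep(0.2); f=shot("wrist")
        if save: cv2.imwrite(f"pics/{save}{i}.png",f["img"][:,:,::-1])
        for n,r in names.items():
            pr=proj(f,r)
            c=[d for d in tip_of("wrist",n) if np.linalg.norm(np.array(d["centre"])-pr)<60 and d["score"]>.3]
            if c:
                c=min(c,key=lambda d:np.linalg.norm(np.array(d["centre"])-pr)); obs[n].append((f,c["centre"]))
            print(i,n,pr.round(),np.round(c["centre"],1) if c else None)
    for n,o in obs.items():
        if len(o)>1: print(n,*[np.round(x,4) for x in tri(o)],[at_z(f,u,names[n][2]).round(4).tolist()[:2] for f,u in o])
    print("clock",get_state()["clock"]); return obs
E
python3 - <<'E'
from look import *
n=dict(die_disc=[.6016,-.3568,0],punch_disc=[.4597,-.3232,0])
look([([0.55,-.30,.16],-0.6),([0.50,-.38,.16],-0.6)],n,save="w")
n=dict(upper_plate=[.507,-.1016,0],shank_top=[.507,-.1016,.048],seat=[.5202,.0705,.021],dowel_far=[.5676,.0766,.058],dowel_near=[.473,.065,.058])
look([([0.48,-.03,.18],0.0),([0.55,-.03,.18],0.0)],n,save="p")
E
```

```text
0 die_disc [342. 133.] [343.2 127.9]
0 punch_disc [393. 280.] [396.5 278.6]
1 die_disc [233. 137.] None
1 punch_disc [298. 283.] [295.9 284.5]
punch_disc [ 0.4666 -0.3269  0.0164] 0.001 [[0.4593, -0.3264], [0.46, -0.3208]]
clock 4.175
0 upper_plate [397. 186.] [390.9 185.7]
0 shank_top [409. 195.] [402.2 195.8]
0 seat [206. 175.] [196.8 172.5]
0 dowel_far [175. 115.] [179.8 114.7]
0 dowel_near [204. 239.] [187.5 237.6]
1 upper_plate [394. 254.] [385.8 254. ]
1 shank_top [405. 273.] [397.1 273. ]
1 seat [215. 248.] [204.6 247.5]
1 dowel_far [188. 207.] [192.5 207.9]
1 dowel_near [214. 313.] [199.2 313.9]
upper_plate [ 0.5072 -0.0944  0.0017] 0.001 [[0.5069, -0.0958], [0.5067, -0.0937]]
shank_top [ 0.5059 -0.0959  0.0458] 0.0004 [[0.5063, -0.0958], [0.5069, -0.0951]]
seat [0.5225 0.0779 0.0252] 0.0008 [[0.522, 0.0785], [0.5209, 0.0803]]
dowel_far [0.5679 0.0713 0.0619] 0.0 [[0.5681, 0.0728], [0.5671, 0.0729]]
dowel_near [0.4765 0.0753 0.0653] 0.0003 [[0.4741, 0.0786], [0.4723, 0.078]]
clock 6.875
```

```bash
python3 - <<'E'
import cv2,numpy as np
a=cv2.imread("pics/w0.png")[40:340,200:600]; b=cv2.imread("pics/p0.png")[60:360,120:520]
cv2.imwrite("pics/c1.png",cv2.resize(a,None,fx=2,fy=2)); cv2.imwrite("pics/c2.png",cv2.resize(b,None,fx=2,fy=2))
E
```

```text
(no output)
```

View pics/c1.png

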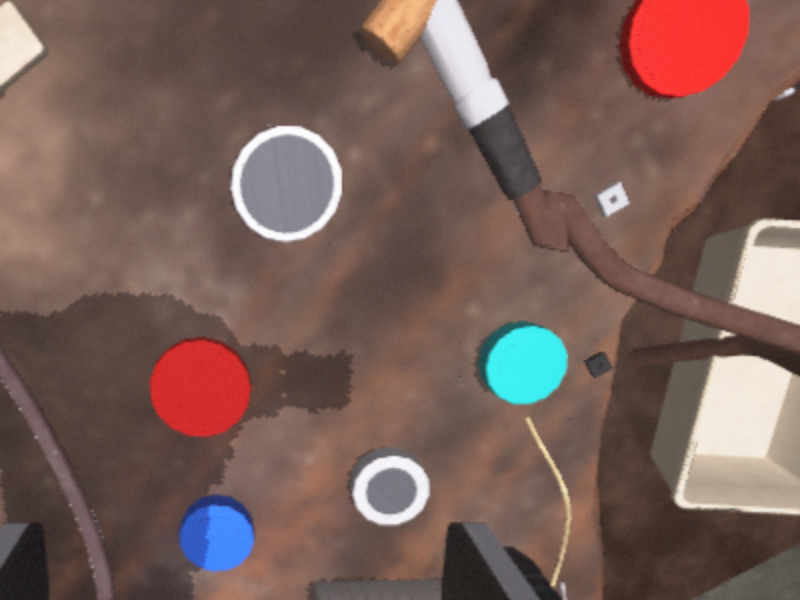

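View pics/c2.png

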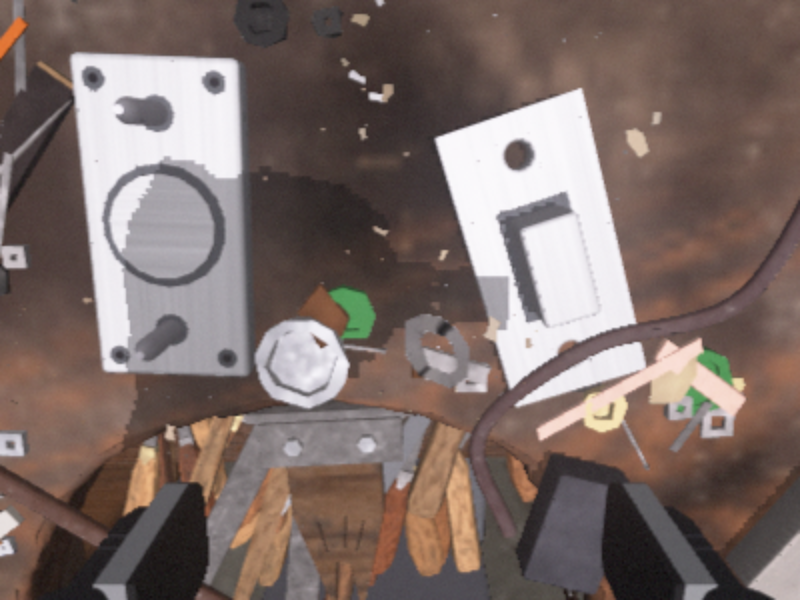

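c1 confirms it: the die is the wide grey disc at full-frame px (343,131), and the punch is the small grey disc at (395,284), with red, blue and turquoise look-alikes around them. c2 shows the lower plate with its seat ring at px (202,172) and dowel tips at (179,114) and (188,236). The upper plate is tilted at about (390,186). The network is about 5 px off on the seat, so I'll measure silhouettes from opposite yaws directly overhead, which cancels the calibration bias.

```bash
cat > m.py <<'E'
from h import *
def feas(p):
    out=[]
    for base in (0,np.pi/2,-np.pi/2,-.6):
        a,b=ik(p,down(base)),ik(p,down(base+np.pi))
        if a is not None and b is not None: out.append((np.abs(a-b).max(),base))
    return min(out)[1] if out else None
def measure(name,rough,ztop,zc,tag):
    p=[rough[0],rough[1],zc]; b=feas(p); C=[]; obs=[]
    q=get_state()["q"]
    ys=sorted([b,b+np.pi],key=lambda y:np.abs(ik(p,down(y))-q).max())
    for i,y in enumerate(ys):
        movep(p,down(y)); sleep(.25); f=shot("wrist"); cv2.imwrite(f"pics/{tag}{i}.png",f["img"][:,:,::-1])
        pr=proj(f,[*rough,ztop])
        ds=[d for d in silhouettes("wrist",name) if np.linalg.norm(np.array(d["centre"])-pr)<60]
        for extra in {"lower_plate":["seat","dowel_far","dowel_near"],"upper_plate":["shank_top"]}.get(name,[]):
            for d in tip_of("wrist",extra)[:2]:
                z={"seat":.021,"shank_top":.048}.get(extra,.058); print("   ",extra,np.round(d["centre"]),at_z(f,d["centre"],z).round(4)[:2],round(d["score"],2))
        if not ds: print(name,"none",pr); continue
        m=ds[0]["mask"].astype(np.uint8)
        c=max(cv2.findContours(m,0,cv2.CHAIN_APPROX_NONE)[0],key=cv2.contourArea)[:,0]
        w=np.array([at_z(f,u,ztop)[:2] for u in c]).astype(np.float32)
        (cx,cy),wh,an=cv2.minAreaRect(w*1000); e=cv2.fitEllipse(c.astype(np.float32)); ee=cv2.fitEllipse(w*1000)
        print(name,round(ds[0]["score"],2),"rect",np.round([cx,cy,*wh,an],1),"ell",np.round([*ee[0],*ee[1]],1))
        obs.append((f,e[0] if "disc" in name else proj(f,[cx/1000,cy/1000,ztop])))
    if len(obs)==2: print("tri",*[np.round(x,4) for x in tri(obs)])
    print("clock",get_state()["clock"])
E
python3 - <<'E'
from m import *
measure("lower_plate",(.521,.077),.018,.13,"L")
measure("upper_plate",(.507,-.097),.016,.13,"U")
measure("punch_disc",(.46,-.3235),.012,.11,"P")
measure("die_disc",(.601,-.357),.008,.11,"D")
E
```

```text
seat [321. 240.] [0.5196 0.0736] 0.57
    dowel_far [392. 258.] [0.5679 0.0727] 0.7
    dowel_near [252. 256.] [0.4738 0.0742] 0.67
lower_plate 0.64 rect [521.9  76.8  71.7 138.8  87.9] ell [521.7  76.9  79.9 169.7]
    seat [319. 236.] [0.5231 0.0772] 0.78
    seat [252. 248.] [0.5751 0.0875] 0.35
    dowel_far [250. 249.] [0.5685 0.0752] 0.88
    dowel_near [391. 255.] [0.4744 0.0793] 0.63
lower_plate 0.57 rect [521.   73.4  71.1 138.7  87.9] ell [521.2  73.5  79.3 169.3]
tri [0.5214 0.0751 0.0124] 0.0005
clock 11.7667
    shank_top [322. 251.] [ 0.5071 -0.0924] 0.7
upper_plate 0.7 rect [511.3 -93.5 120.4  68.3  17.5] ell [515.  -91.7  75.5 135.9]
    shank_top [324. 244.] [ 0.5075 -0.0949] 0.88
upper_plate 0.76 rect [510.4 -91.9 122.4  67.3  18. ] ell [514.7 -89.6  75.2 137.8]
tri [ 0.5109 -0.0927  0.0133] 0.0005
clock 15.95
punch_disc 0.75 rect [ 460.5 -321.    34.8   35.8   16.6] ell [ 460.6 -321.    33.9   36.6]
punch_disc 0.82 rect [ 459.7 -323.6   37.2   35.8   62.9] ell [ 460.1 -323.9   35.2   37.5]
tri [ 0.4603 -0.3225  0.0062] 0.0002
clock 20.225
die_disc 0.6 rect [ 601.8 -358.7   45.6   45.1   90. ] ell [ 601.7 -358.6   44.5   46.4]
die_disc 0.61 rect [ 602.5 -357.1   45.7   46.5   42.6] ell [ 602.3 -356.7   45.1   46.7]
tri [ 0.602  -0.3577  0.0029] 0.0003
clock 24.2083
```

```bash
cat > a.py <<'E'
from h import *
SEAT=np.array([.5213,.0752]); PY=-.033
def go(p,yaw):
    q=get_state()["q"]; c=[(np.abs(j-q).max(),y) for y in (yaw,yaw+np.pi,yaw-np.pi) if (j:=ik(p,down(y))) is not None]
    movep(p,down(min(c)[1]))
def st(t):
    s=get_state(); print(t,"clk",round(s["clock"],1),"pos",np.round(s["position"],4),"gap",round(s["finger_gap"],3),"gf",round(s["grasp_force"],1),"F",np.round(s["contact_force"],1))
def pick(xy,z,yaw,N):
    go([*xy,.06],yaw); move_l([*xy,z],.1); st("at"); grab(N); st("grab"); move_l([*xy,.10],.25); st("up")
E
python3 - <<'E'
from a import *
pick((.602,-.3577),-.0005,0,40)
go([*SEAT,.11],PY); sleep(.1); st("over")
f=shot("wrist"); cv2.imwrite("pics/held.png",f["img"][:,:,::-1])
E
```

```text
at clk 26.4 pos [ 6.024e-01 -3.579e-01 -2.000e-04] gap 0.996 gf 0.0 F [ 0.7 -0.4  1.2]
grab clk 26.8 pos [ 0.6026 -0.3582  0.0007] gap 0.51 gf 40.1 F [-1.2  0.6  5.4]
up clk 27.4 pos [ 0.602  -0.3577  0.1002] gap 0.508 gf 40.9 F [ 0.1  0.3 -0.6]
over clk 29.1 pos [0.522  0.0742 0.11  ] gap 0.508 gf 40.9 F [ 0.6  1.3 -1. ]
```

View pics/held.png

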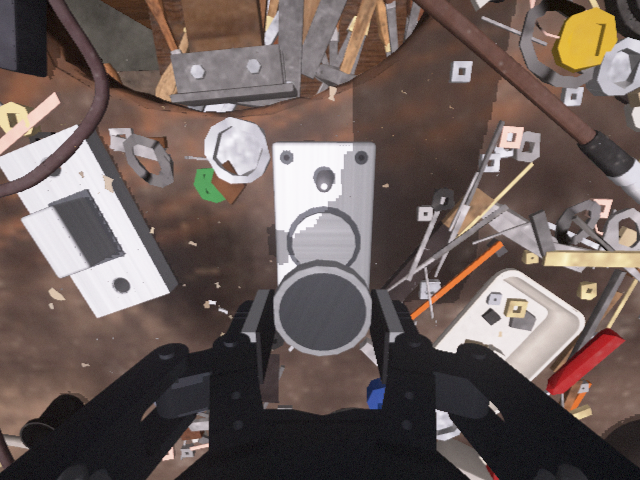

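The die is held level between the pads at (322,310), so I'll place it and then fetch the punch.

```bash
python3 - <<'E'
from a import *
move_l([*SEAT,.04],.15); print(move_l([*SEAT,.0195],.03,until_force=5)); st("down"); let_go(); st("rel"); sleep(.1)
move_l([*SEAT,.09],.25)
f=shot("wrist"); cv2.imwrite("pics/die.png",f["img"][150:400,200:450,::-1])
for d in silhouettes("wrist","die_disc")[:3]:
    c=max(cv2.findContours(d["mask"].astype(np.uint8),0,1)[0],key=cv2.contourArea)[:,0]
    print(d["score"],cv2.minAreaRect(np.float32([at_z(f,u,.029)[:2]*1000 for u in c])))
st("end")
pick((.4602,-.3225),.002,.4-np.pi/2,40)
E
```

```text
True
down clk 30.4 pos [0.5211 0.0752 0.0217] gap 0.508 gf 41.4 F [-0.3  1.   5.4]
rel clk 30.9 pos [0.5204 0.0752 0.0211] gap 1.004 gf 0.0 F [ 0.  -0.5  0. ]
0.88 ((519.9513549804688, 75.43901824951172), (44.86703109741211, 45.57567596435547), 88.12096405029297)
end clk 31.5 pos [0.5205 0.0752 0.0893] gap 1.004 gf 0.0 F [-0.3 -0.2  0.3]
at clk 33.7 pos [ 0.4606 -0.3225  0.0023] gap 1.002 gf 0.0 F [-0.  -0.3  0.8]
grab clk 34.2 pos [ 0.4605 -0.3228  0.0028] gap 0.402 gf 39.4 F [-0.7  0.9  5.3]
up clk 34.8 pos [ 0.4602 -0.3226  0.1002] gap 0.394 gf 39.9 F [-0.   0.2 -1.1]
```

View pics/die.png

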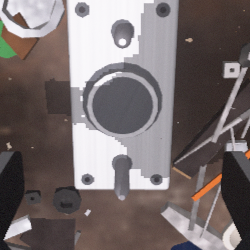

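The die lies centred on the seat at crop (122,103), about 1 mm off, and the punch is gripped.

```bash
python3 - <<'E'
from a import *
go([*SEAT,.11],PY); sleep(.1); move_l([*SEAT,.05],.15); print(move_l([*SEAT,.0285],.03,until_force=5)); st("down"); let_go(); st("rel"); sleep(.1)
move_l([*SEAT,.10],.25)
f=shot("wrist"); cv2.imwrite("pics/pun.png",f["img"][150:400,200:450,::-1])
for n,z in (("die_disc",.029),("punch_disc",.041)):
  for d in silhouettes("wrist",n)[:2]:
    c=max(cv2.findContours(d["mask"].astype(np.uint8),0,1)[0],key=cv2.contourArea)[:,0]
    print(n,round(d["score"],2),np.round(np.hstack(cv2.minAreaRect(np.float32([at_z(f,u,z)[:2]*1000 for u in c]))[:2]),1))
st("end")
E
```

```text
True
down clk 37.5 pos [0.5212 0.0753 0.0317] gap 0.397 gf 40.5 F [-0.2 -0.5  5.5]
rel clk 38.1 pos [0.5205 0.0752 0.0312] gap 0.997 gf 0.0 F [-0.  -0.3  0.7]
die_disc 0.57 [515.8  75.4  39.1  45.3]
punch_disc 0.92 [519.7  75.7  35.   38.5]
end clk 38.8 pos [0.5202 0.0752 0.0989] gap 1.003 gf 0.0 F [-0.4  0.5 -0.2]
```

View pics/pun.png

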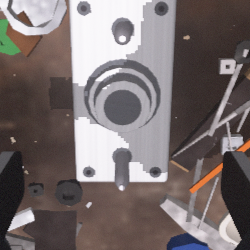

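```bash
python3 - <<'E'
from a import *
U=np.array([.507,-.094]); 
go([*U,.09],.31); move_l([*U,.021],.12); st("at"); grab(100); st("grab"); move_l([*U,.12],.2); st("up")
go([*SEAT,.12],PY); sleep(.2); st("over")
s=get_state(); f=shot("wrist"); cv2.imwrite("pics/up.png",f["img"][:,:,::-1])
Rm=R.from_rotvec(s["eef_rot"]).as_matrix(); zt=s["position"][2]-.005
for d in silhouettes("wrist","upper_plate")[:2]:
    c=max(cv2.findContours(d["mask"].astype(np.uint8),0,1)[0],key=cv2.contourArea)[:,0]
    w=np.float32([(Rm.T@(at_z(f,u,zt)-s["position"]))[:2]*1000 for u in c])
    print(round(d["score"],2),cv2.minAreaRect(w),w.min(0),w.max(0))
for n,z in(("shank_top",zt+.032),("dowel_far",.058),("dowel_near",.058)):
  for d in tip_of("wrist",n)[:2]: print(n,d["centre"],round(d["score"],2),at_z(f,d["centre"],z)[:2].round(4),(Rm.T@(at_z(f,d["centre"],z)-s["position"])).round(4))
E
```

```text
at clk 40.2 pos [ 0.5075 -0.0935  0.0214] gap 0.998 gf 0.0 F [-0.   0.5  0.5]
grab clk 40.8 pos [ 0.5073 -0.0943  0.0216] gap 0.256 gf 98.8 F [-1.   0.2  6. ]
up clk 41.4 pos [ 0.506  -0.0937  0.1189] gap 0.264 gf 98.3 F [-0.5 -0.2 -4.4]
over clk 42.3 pos [0.5211 0.0741 0.1194] gap 0.263 gf 98.3 F [-0.5  0.5 -4.2]
0.72 ((1.833221435546875, 0.5188255310058594), (64.30463409423828, 131.75778198242188), 89.80259704589844) [-64.03789  -31.844929] [67.71996  32.530804]
0.7 ((70.35740661621094, 0.8063297271728516), (41.63264846801758, 6.09892463684082), 89.98896026611328) [ 67.30414  -20.010115] [73.41015  21.623161]
shank_top [322.2, 336.5] 0.82 [0.52   0.0744] [ 0.0011  0.0002 -0.027 ]
dowel_near [323.6, 186.7] 0.91 [0.4753 0.0768] [0.0458 0.001  0.0615]
```

View pics/up.png

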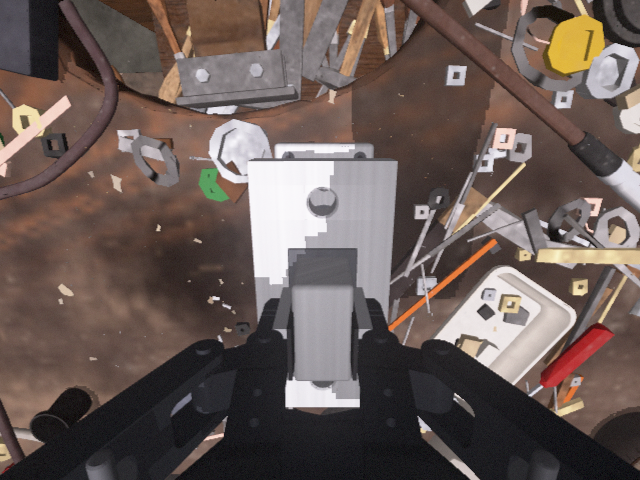

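The plate is held straight, with hole at (322,202) and the dowel tip beneath it at about (323,187). Its centre sits about 1.4 mm along tool +x, so I'll correct for that and lower it.

```bash
python3 - <<'E'
from a import *
T=np.array([.5226,.0752])
move_l([*T,.086],.1); sleep(.1); st("pre")
print(move_l([*T,.0665],.03,until_force=10)); st("a")
print(move_l([*T,.058],.015,until_force=14)); sleep(.2); st("b")
f=shot("wrist"); cv2.imwrite("pics/fit.png",f["img"][:,:,::-1])
E
```

```text
pre clk 43.2 pos [0.5232 0.0752 0.0866] gap 0.259 gf 98.3 F [ 0.6  0.3 -4.1]
False
a clk 44.0 pos [0.5227 0.0752 0.0665] gap 0.259 gf 98.3 F [ 0.5 -1.1 -5.6]
True
b clk 44.6 pos [0.523  0.0752 0.0626] gap 0.262 gf 99.8 F [-0.5  0.3  5.5]
```

Contact came at the expected height (0.0626, predicted 0.062). Next is building the push up to about 17 N.

```bash
python3 - <<'E'
from a import *
T=np.array([.5226,.0752]); z=get_state()["position"][2]
Fz=lambda: np.mean([(sleep(.04),get_state()["contact_force"][2])[1] for _ in range(5)])
for i in range(20):
    F=Fz(); print(round(z,4),round(F,1),end=' | ')
    if F>15.5: break
    z-=.0004 if F<10 else .0002
    move_l([*T,z],.01)
sleep(.8); st("\nend"); print(Fz())
f=shot("wrist"); cv2.imwrite("pics/fin.png",f["img"][:,:,::-1])
for d in tip_of("wrist","shank_top")[:1]: print(at_z(f,d["centre"],.089))
E
```

```text
0.0626 5.8 | 0.0622 4.6 | 0.0618 8.5 | 0.0614 12.2 | 0.0612 14.0 | 0.061 16.0 | 
end clk 48.0 pos [0.5231 0.0752 0.0626] gap 0.265 gf 101.0 F [-3.9 -0.3 15.1]
15.494680878694464
[0.52335156 0.07489879 0.089     ]
```

View pics/fin.png

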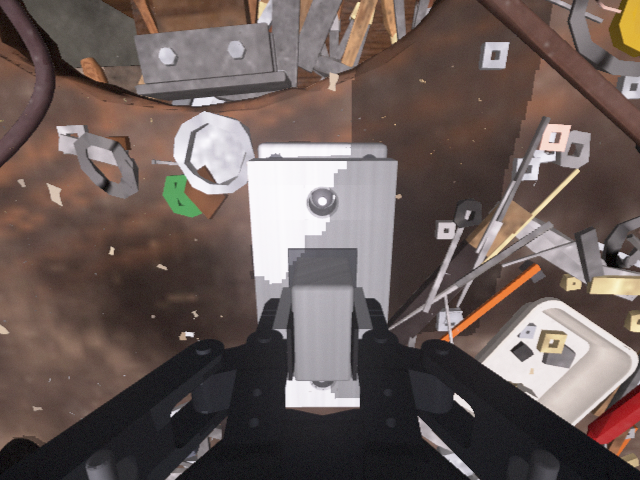

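The dowel shows centred in the hole at (322,202) and the plate is flat. The wrist reads 15.5 N, about 20 N on the punch with the plate's weight, and the TCP height is steady, so I'm handing it in.

```bash
python3 -c "
from cell import *
print(sign_off())"
```

```text
the job is handed in; nothing more can be done
None
```

I handed the job in at about 48 s with the die and punch discs centred on the seat and the upper plate down over both dowels, flat on the punch. The gripper is still pressing the set closed with about 16 N at the wrist (about 20 N on the punch with the plate's weight), the loupe, slip stone and wax tablet were never approached, and the hand-in call gave no verdict.

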